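# Start the temperature logger and lock it in the transport case

### The arm

A 6-joint arm with a two-finger parallel gripper is mounted at the origin on a cart in front of the work surface, level with it; the furniture and walls round the work are solid. World frame = base frame: x ahead of the robot, y to its left, z up, the work surface at z = 0. Lengths are in m, angles in rad, forces in N, time in s.
With the tool pointing down it reaches from about 0.225 to 0.875 m from the base axis. Payload 3.4 kg.
Tool frame: the origin (TCP) lies at the very end of the fingers, on their centre line; the grasp point (between the pads) lies 19 mm behind it; z points along the fingers, y is the line along which they close (so a half turn about z gives the same grasp; the last joint's range is limited). The gripper opens to 85 mm and grips with 20 to 120 N. Pads are 22 mm wide; open, the fingers measure 114 mm over their backs; the gripper's body (76 mm by 85 mm) begins 54 mm behind the grasp point. The pads swing forward as they close: fully open they stand 13 mm farther back than shut.
Start: joints at [0.987, 0.276, 1.505, -0, 1.361, -0.121], TCP at [0.257, 0.515, 0.231] pointing down, gripper open.
Joint ranges: [-2.89, 2.89], [-0.75, 2.08], [0.22, 2.7], [-1.18, 4.32], [0.11, 2.71], [-2.7, 2.7]. Speed limits (rad/s): [2.57, 2.57, 3.14, 3.14, 3.14, 3.14].

### API

Orientations are given as a unit quaternion [w, x, y, z].
In Python, from rig import manip gives the robot as it stands. The module is installed in compiled form; this text tells all that it offers.
- The arm moves only by the tool play_rows, never from a script. Its argument "motion" is a list of rows, each a list of 5 numbers: the shift along the tool's x, y, z in units of 40 mm (1.0 is 40 mm), then the turn about the tool's z in units of 10 degrees (1.0 is 10 degrees), then the finger opening in mm, from 0 to 85.4. A call has 1 to 5 rows; each row is the pose to reach, as a shift and turn from the pose commanded when the call began, along the tool's axes at that moment; what a row does not reach only later rows make up. A row lasts 1/8 s, in which the tool goes at most 62.5 mm and 10.7 degrees, less where a joint would pass 70% of its speed; a pose out of reach is approached as far as the arm can. A call with a gripper value outside its range is refused whole. The fingers move at their own pace and stop on an object; "newtons" is the grip in N (left out, the last holds). Time passes only in rows, so rows that repeat a pose let the fingers close. It gives the time, the measured TCP pose, the force, the opening and the grip force at its end, in the units of the state.
- manip.get_state(): the state, without advancing time (a new reading comes with each control period).
- manip.get_image(name): name is "scene" or "top" or "wrist"; returns a dict with "img" (384x512x3 uint8, red, green, blue), "range_z" (384x512 float32, m along the optical axis (not along the pixel's ray), 0 where there is no reading), "fx", "fy", "cx", "cy" (pixels), "R" (3x3) and "t" (3): a world point X has camera coordinates R X + t. Camera axes: x right, y down, z forward; pixel columns grow to the right and rows downward; lengths in m; the calibration is good to about 2 mm. A picture is of the moment at which its call begins.
- manip.sign_off(): hands the job in; it is judged then, once.
The state is a dict: "clock": time; "qpos": joint angles; "qd": joint speeds; "effort": joint torques, N m; "position": TCP position; "ee_rot": TCP orientation; "contact_force": force on the tool from outside, world axes, zero at the start; "moment": the same for the moment, N m; "width": finger opening in m; "gripper_force": force on a finger pad.
Only numpy, scipy, OpenCV 4.12 (cv2) and the standard library are available. Lean on these libraries where they do the work, as an engineer would, in place of code of your own. Each camera call takes 0.05 s, during which the arm holds its last target. There are 200 camera calls.

### The job

Start the temperature logger for the medicine transport: set it with its back flat against the fixed metal stop, push its round start button right in so that the stop takes the push, and hold it in for about half a second. Then lay the logger flat in the open transport case, standing on its feet as it is now, and push the lid down against its rubber seal until the catch snaps over it. Leave the finger oximeter and the large tape roll where they are.

Things in the scene. Friction and masses are not known exactly. Their poses are not given: they have to be found in the camera images.
- logger: Loose grey temperature logger, a rounded block 40 (its x) x 58 (its y) x 34 mm high (z), 0.13 to 0.21 kg, with a small display on top. Origin: centre of its underside; z up. The round start button is on the middle of its -x face (58 mm wide); the +x face is its flat back. Grasp it across its 58 mm width (closing along y).
- start_button_top (a point): Centre of the outer face of the round white start button (20 mm across, in a 27 mm black collar 3 mm thick), 18 mm above the logger's underside; it stands 10 mm out of the logger's -x face. It is pushed along the logger's +x: 2 N starts it, about 6 N pushes it fully in, 6 mm; it springs back when let go. Unless braced from behind, the logger slides away at 1 to 2 N.
- start_button (a joint): Travel of the start button in m: 0 out, 0.006 fully in.
- stop: Metal angle bracket screwed to the worktop, the fixed stop: upright plate 110 mm wide (its y), 34 mm high and 8 mm thick, with a 44 mm deep foot and two gussets behind it (+x side). Origin: at worktop height under the middle of the upright's front face; x points into the plate, so its flat front face looks along the stop's -x, roughly to the robot.
- stop_face (a point): Middle of the stop's flat front face, 17 mm above the worktop (axes as the stop).
- case: White transport case, fixed: open box 130 (its x) x 150 (its y) x 58 mm high, walls and floor 6 mm thick. Origin: centre of its underside. The lid's hinge runs along the case's y at case x = +65, z = 60 mm (far side). The sprung catch is in the middle of the near (-x) side, out to x = -87 mm, its nose 78 mm high. A rubber seal lies on the rim; its front strip stands up to z = 66 mm.
- case_floor (a point): Middle of the case's inner floor, 6 mm above the worktop (axes as the case).
- lid (a joint): Lid angle in rad: 0 shut (caught: -0.01 to 0.012), pi/2 upright; starts leaning back a little past upright. Plate 129 mm from hinge to front edge, 152 mm wide, 8 mm thick (top 8 mm above the hinge line when shut). Its stiff hinge (0.13 N m) stays where left. Below 0.07 rad seal and catch resist: 8 to 15 N near the front edge; uncaught it springs up to 0.03 or more.
- lid_press (a point): Point on the outer face (top when shut) of the lid, on its middle line 95 mm from the hinge, a good place to push, clear of the catch. A steel striker bar on the lid's front edge reaches to 137 mm from the hinge.
- catch (a joint): Outward travel of the sprung catch in m: 0 home; about 0.004 when the striker bar forces it out; it snaps back to 0 over the bar.
- oximeter: Bystander: blue and white finger oximeter, 34 x 58 x 31 mm, no separate button; origin at the centre of its underside.
- tape_roll_0: Bystander: roll of surgical tape lying flat, 76 mm across, 25 mm high; origin at the centre of its underside.
There are look-alikes about, which are no part of the job. What is shaped like the logger but pink is not meant.

How it is judged:
By the outcome, as a careful person would: the job done as asked, in the order asked, and still so for the second after the job is handed in, with the robot touching nothing.
It also fails if it takes over 72 s, if anything falls off the work surface, if the arm or the gripper's body presses on something with over 40 N, if the wrist force passes 120 N, or if a joint passes its speed limit or range.

## Working session

There is one attempt and no reset: what is moved stays moved. The work goes in short steps, Python scripts to look and compute and a tool call to move; the robot and the scene stay as the last step left them, time stands still between calls to the robot, and variables do not carry over. Pictures are saved under pics/ and viewed, at most 10 in all, crops included, and the job is handed in when it is done.

Besides the shell and the picture viewer there is one more tool, called as a command line: name --pt "numbers of a row" for each row, then --argument value for the rest. play_rows: Moves the arm, as the interface text tells. Its arguments: {"type":"object","properties":{"motion":{"type":"array","items":{"type":"array","items":{"type":"number"}}},"newtons":{"type":"number"}},"required":["motion"]}

```bash
mkdir -p pics
cat > h.py <<'E'
import numpy as np, cv2
from rig import manip
def get(n):
    d=manip.get_image(n); d={k:(np.array(v) if k in('R','t','img','range_z') else v) for k,v in d.items()}
    z=d['range_z']; v,u=np.mgrid[:z.shape[0],:z.shape[1]]
    P=np.stack([(u-d['cx'])/d['fx']*z,(v-d['cy'])/d['fy']*z,z],-1)
    d['W']=(P-d['t'])@d['R']; d['W'][z==0]=np.nan
    return d
def save(d,f,crop=None,s=1):
    im=d['img'][...,::-1]
    if crop: u0,v0,u1,v1=crop; im=im[v0:v1,u0:u1]
    cv2.imwrite(f,cv2.resize(im,None,fx=s,fy=s,interpolation=cv2.INTER_CUBIC))
E
python3 - <<'E'
from h import *
a=get('top');b=get('scene')
np.savez('top0.npz',**a);np.savez('scene0.npz',**b)
im=np.vstack([a['img'],b['img']])
save(a,'pics/top0.png',s=1.5);save(b,'pics/scene0.png',s=1.5)
print(manip.get_state())
for n in(a,b): print(n['fx'],n['R'],n['t'])
E
```

```text
{'clock': 0.1, 'qpos': array([ 9.87012366e-01,  2.76533165e-01,  1.50602991e+00,  1.12407777e-05,
        1.36071910e+00, -1.20987314e-01]), 'qd': array([-0.00134402, -0.00088237, -0.00087881, -0.0008017 ,  0.00028485,
        0.00108483]), 'effort': array([ 2.49633114e-03, -4.17700696e+01, -2.46405584e+01,  1.26610312e-04,
        5.75144455e-03, -7.55885765e-06]), 'position': array([0.25643357, 0.5141064 , 0.23051611]), 'ee_rot': array([-2.96715797e-04,  2.29339864e-01,  9.73346040e-01, -7.90951762e-04]), 'contact_force': array([0.52987273, 0.4850263 , 0.22564525]), 'moment': array([0.04297364, 0.01210607, 0.02242595]), 'gripper_force': 0.0, 'width': 0.08593400876776089}
389.04531953967944 [[-0.00453919 -0.99991043  0.01259095]
 [-0.99381997  0.00311433 -0.11096021]
 [ 0.11091106 -0.01301681 -0.99374509]] [-0.02082546  0.51890238  0.85604137]
413.309074776556 [[ 0.91372965 -0.40611338  0.01304056]
 [-0.23148178 -0.54665968 -0.80472317]
 [ 0.3339376   0.73228077 -0.593507  ]] [-0.45755598  0.18913304  0.88389162]
```

View pics/top0.png

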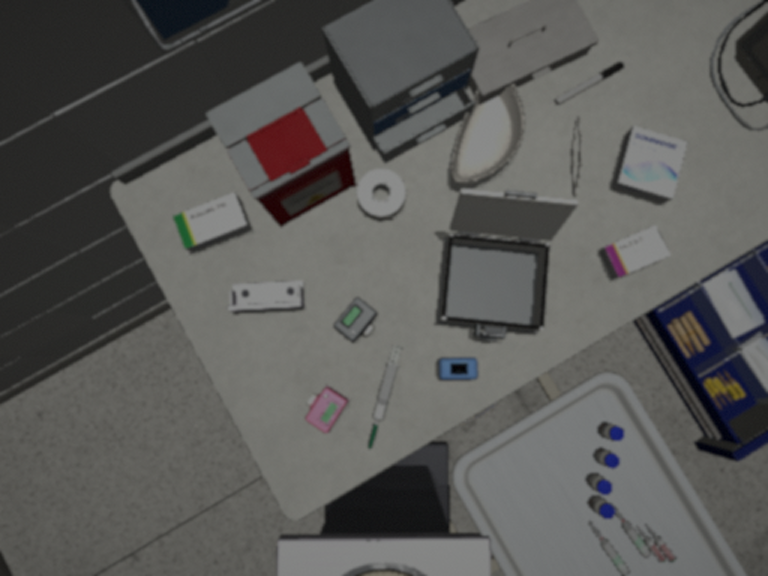

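View pics/scene0.png

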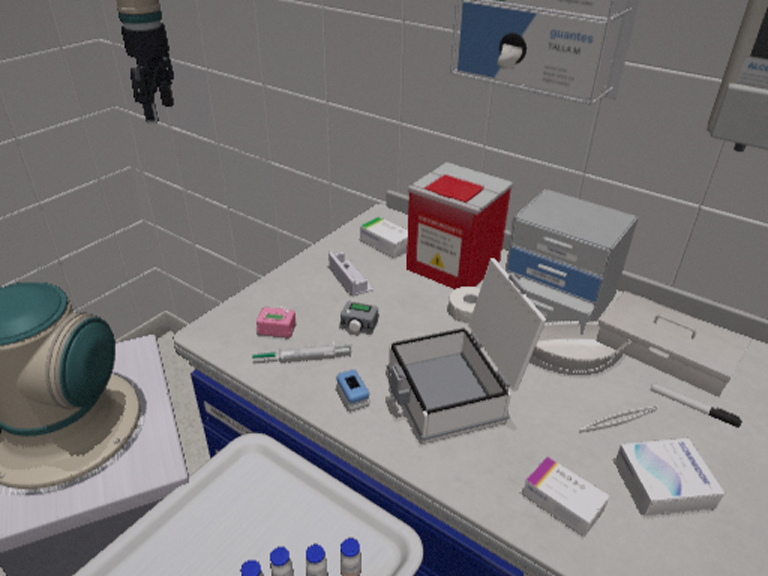

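The top view shows two logger-shaped things. One is grey with a green display and a white button at its lower right, at about (355,319). The other is pink, at (326,409). The grey one fits the description. The rest, in the same view: stop bracket (267,296), case (495,283), oximeter (458,369), tape roll (381,193). I'll confirm the logger in a crop and measure.

Run:
```python
from h import *
a=dict(np.load('top0.npz'));b=dict(np.load('scene0.npz'))
A=a['img'][170:250,140:280,::-1];B=b['img'][150:240,205:275,::-1]
A=cv2.resize(A,(700,400),interpolation=cv2.INTER_CUBIC)
cv2.imwrite('pics/crop1.png',np.hstack([A[:,:420],cv2.resize(B,(311,400),interpolation=cv2.INTER_CUBIC)]))
def rect(d,px,rad,zlo,zhi,name):
    u,v=px; W=d['W'][max(0,v-rad):v+rad,max(0,u-rad):u+rad].reshape(-1,3)
    m=(W[:,2]>zlo)&(W[:,2]<zhi); p=W[m]
    r=cv2.minAreaRect(p[:,:2].astype(np.float32)); print(name,len(p),'rect',np.round(r[0],4),np.round(r[1],4),round(r[2],1),'z',np.round(np.percentile(p[:,2],[5,50,95]),4))
rect(a,(237,212),18,.028,.05,'logger')
rect(a,(237,212),22,.012,.05,'logger+btn')
rect(a,(217,272),22,.028,.05,'pink')
rect(a,(178,197),32,.025,.05,'stop top')
rect(a,(178,197),32,.003,.022,'stop low')
rect(a,(330,188),45,.055,.08,'case rim')
rect(a,(305,246),20,.02,.05,'oxi')
rect(a,(254,128),22,.015,.04,'tape')
W=a['W'];print('floor',W[190,330],W[180,310],'table',W[240,200],W[240,260])
# lid
rect(a,(342,145),40,.09,.25,'lid')
```

```text
logger 467 rect [0.4741 0.0387] [0.0486 0.058 ] 50.8 z [0.0301 0.0334 0.0365]
logger+btn 506 rect [0.4737 0.0382] [0.0499 0.0583] 50.8 z [0.0257 0.0331 0.0365]
pink 489 rect [0.3443 0.0879] [0.0482 0.0582] 57.0 z [0.0297 0.0333 0.0364]
stop top 216 rect [0.5077 0.1778] [0.0313 0.1085] 2.5 z [0.026  0.0336 0.0364]
stop low 672 rect [0.5154 0.1802] [0.1486 0.1468] 0.6 z [0.0032 0.0046 0.0117]
case rim 1011 rect [ 0.5246 -0.166 ] [0.1505 0.153 ] 84.2 z [0.0572 0.0624 0.0774]
oxi 381 rect [ 0.4075 -0.125 ] [0.048  0.0866] 24.5 z [0.027  0.031  0.0335]
tape 776 rect [0.6735 0.0028] [0.0856 0.0749] 31.1 z [0.0213 0.0252 0.0278]
floor [ 0.5283633  -0.17452344  0.01444054] [ 0.55187299 -0.12841781  0.0147755 ] table [4.14468562e-01 1.27030058e-01 2.26285283e-04] [ 0.41394636 -0.01177156  0.01632508]
lid 1864 rect [ 0.6134 -0.1749] [0.1512 0.028 ] 84.1 z [0.097  0.1503 0.1879]
```

View pics/crop1.png

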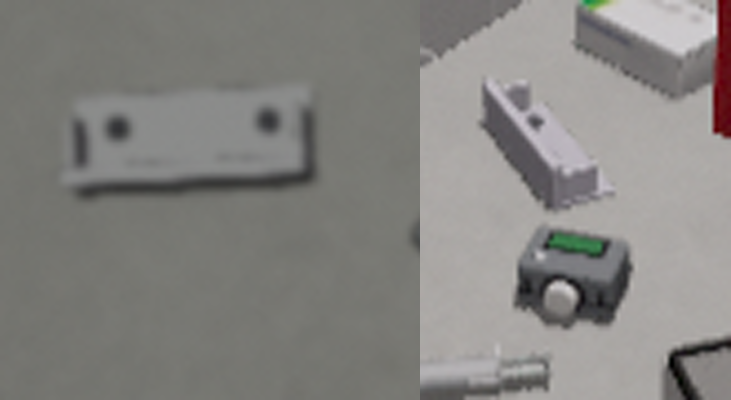

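The crop confirms it: a grey body with a green display and a round white button facing -x/-y. Next I'll refine the poses.

```bash
cat >> h.py <<'E'
def tool(st=None):
    from scipy.spatial.transform import Rotation as Ro
    st=st or manip.get_state(); q=st['ee_rot']
    return st['position'],Ro.from_quat([q[1],q[2],q[3],q[0]]).as_matrix()
def delta(tx,yaw,st=None):
    p,R=tool(st); d=R.T@(np.array(tx)-p)/.04
    cur=np.degrees(np.arctan2(R[1,0],R[0,0])); t=-((yaw-cur+180)%360-180)/10
    print('pos',p.round(4),'yaw',cur.round(2),'delta',d.round(3),'turn',round(t,3))
def extents(P,yaw,o=(0,0)):
    c,s=np.cos(np.radians(yaw)),np.sin(np.radians(yaw)); q=P[:,:2]-o
    return q@np.array([c,s]),q@np.array([-s,c])
E
python3 - <<'E'
from h import *
for f in('top0','scene0'):
    a=dict(np.load(f+'.npz')); W=a['W'].reshape(-1,3); ok=~np.isnan(W[:,0]); W=W[ok]
    def box(x0,x1,y0,y1,z0,z1): return W[(W[:,0]>x0)&(W[:,0]<x1)&(W[:,1]>y0)&(W[:,1]<y1)&(W[:,2]>z0)&(W[:,2]<z1)]
    def rep(n,p,yaw,o):
        x,y=extents(p,yaw,np.array(o)); print(f,n,len(p),'x%',np.percentile(x,[1,5,50,95,99]).round(4),'y%',np.percentile(y,[1,5,50,95,99]).round(4))
    p=box(.42,.53,-.01,.09,.031,.04); r=cv2.minAreaRect(p[:,:2].astype(np.float32)); print('log rect',r)
    rep('logger top',p,50.8,(.4741,.0387))
    p=box(.45,.58,.1,.26,.030,.04); 
    rep('stop top',p,2.5,(.5,.178))
    x,y=extents(p,0)
    # front edge line: min x per y bin
    bins=np.arange(.13,.23,.008); e=[(b+.004,np.percentile(x[(y>=b)&(y<b+.008)],8)) for b in bins if ((y>=b)&(y<b+.008)).sum()>3]
    e=np.array(e); k=np.polyfit(e[:,0],e[:,1],1); print('front edge',k,'yaw',-np.degrees(np.arctan(k[0])), 'x at .178',np.polyval(k,.178), e[:,1].round(4))
    p=box(.42,.68,-.29,-.06,.056,.075); rep('case rim',p,-5.8,(.5246,-.166))
    p=box(.55,.75,-.3,-.05,.09,.25); c=p.mean(0); u,s,vt=np.linalg.svd(p-c,full_matrices=False); print('lid n',vt[2],c, 'zmax',np.percentile(p[:,2],99)); rep('lid',p,-5.8,(.5246,-.166))
    p=box(.56,.8,-.3,-.02,.02,.4); x,y=extents(p,-5.8,np.array([.5246,-.166])); m=(x>.1)&(abs(y)<.06); print('behind lid', len(x[m]), 'xmin',np.percentile(x[m],[0,2,10]) if m.any() else '', 'z',np.percentile(p[m][:,2],[50,99]))
E
```

```text
log rect ((0.4741838574409485, 0.03916150704026222), (0.04614262282848358, 0.057131364941596985), 45.38140869140625)
top0 logger top 405 x% [-0.0155 -0.0138  0.0042  0.021   0.0228] y% [-0.0274 -0.025   0.0003  0.0254  0.0278]
top0 stop top 182 x% [-0.0077 -0.0075 -0.0037  0.0001  0.0006] y% [-0.0545 -0.0503 -0.0011  0.0477  0.0522]
front edge [-0.05265737  0.50270616] yaw 3.0142612234068373 x at .178 0.4933331495236429 [0.4952 0.4953 0.4951 0.4953 0.4931 0.4933 0.4932 0.4932 0.4931 0.4911
 0.4908 0.491  0.491 ]
top0 case rim 894 x% [-0.0759 -0.0646  0.0246  0.0728  0.0738] y% [-0.0744 -0.0731 -0.0016  0.0732  0.0744]
lid n [-0.97289924  0.1029661   0.20703875] [ 0.61212759 -0.17458384  0.14822743] zmax 0.1944038398799801
top0 lid 1888 x% [0.0763 0.0776 0.088  0.0991 0.1012] y% [-0.0737 -0.0675  0.0003  0.0682  0.0744]
behind lid 284 xmin [0.1000239  0.10011695 0.10098427] z [0.03230914 0.19479189]
log rect ((0.4759100675582886, 0.040623679757118225), (0.04167903959751129, 0.056954361498355865), 48.702392578125)
scene0 logger top 210 x% [-0.0167 -0.014   0.0018  0.0205  0.0232] y% [-0.0278 -0.0258  0.0001  0.0254  0.0277]
scene0 stop top 78 x% [-0.0085 -0.0081 -0.005  -0.0003  0.0003] y% [-0.0563 -0.0522 -0.0033  0.0447  0.0529]
front edge [-0.05040734  0.50162386] yaw 2.885685665972956 x at .178 0.4926513477439216 [0.4959 0.4948 0.493  0.494  0.4933 0.4922 0.4917 0.492  0.491  0.4919
 0.4912 0.4908]
scene0 case rim 990 x% [-0.0759 -0.0713  0.0256  0.0737  0.0749] y% [-0.075  -0.074  -0.0111  0.0728  0.0756]
lid n [-0.97587718  0.09634055  0.19591381] [ 0.61046464 -0.18285688  0.14365271] zmax 0.1938923397326882
scene0 lid 2055 x% [0.0764 0.0776 0.0871 0.0975 0.1002] y% [-0.0755 -0.0734 -0.0101  0.0653  0.073 ]
behind lid 188 xmin [0.10000738 0.10019966 0.10293055] z [0.02815218 0.1949678 ]
```

Run:
```python
from h import *
delta((.4763,.0414,.12),50)
```

```text
pos [0.2564 0.5141 0.2305] yaw 153.48 delta [-10.195  -8.116   2.774] turn 10.348
```

play_rows --pt "-1.0 -0.8 0 1 85" --pt "-2.1 -1.6 0.3 2 85" --pt "-3.1 -2.5 0.7 3 85" --pt "-4.1 -3.3 1.0 4 85" --pt "-5.1 -4.1 1.4 5 85" --newtons 40

```text
clock: 0.72
position: [0.3665, 0.2752, 0.1749]
ee_rot: [0.0, 0.621, 0.784, 0.0]
contact_force: [1.0, -0.5, 0.1]
width: 0.085
gripper_force: 0.0
```

Run:
```python
from h import *
delta((.4763,.0414,.12),50)
```

```text
pos [0.3665 0.2752 0.1749] yaw 103.17 delta [-6.318  1.34   1.373] turn 5.317
```

play_rows --pt "-1.3 0.3 0.3 1.05 85" --pt "-2.6 0.6 0.6 2.1 85" --pt "-3.9 0.9 0.9 3.15 85" --pt "-5.2 1.1 1.2 4.2 85" --pt "-6.2 1.3 1.4 5.3 85"

```text
clock: 1.35
position: [0.4746, 0.0457, 0.1185]
ee_rot: [-0.0, 0.905, 0.425, -0.0]
contact_force: [0.6, -0.0, 0.3]
width: 0.085
gripper_force: 0.0
```

Run:
```python
from h import *
delta((.4763,.0414,.004),50)
d=get('wrist'); save(d,'pics/w1.png',s=1.2)
W=d['W'].reshape(-1,3);W=W[~np.isnan(W[:,0])]
p=W[(abs(W[:,0]-.476)<.045)&(abs(W[:,1]-.041)<.045)&(W[:,2]>.031)&(W[:,2]<.045)]
print(len(p)); 
if len(p)>20: print(cv2.minAreaRect(p[:,:2].astype(np.float32))); print([np.percentile(v,[1,50,99]).round(4) for v in extents(p,50,np.array([.4763,.0414]))])
```

```text
pos [0.4746 0.0457 0.1185] yaw 50.31 delta [-0.053  0.104  2.863] turn 0.031
3024
((0.47617384791374207, 0.04337764531373978), (0.04117320477962494, 0.05575167387723923), 50.338287353515625)
[array([-0.0155,  0.0038,  0.0211]), array([-0.0256,  0.0014,  0.0283])]
```

View pics/w1.png

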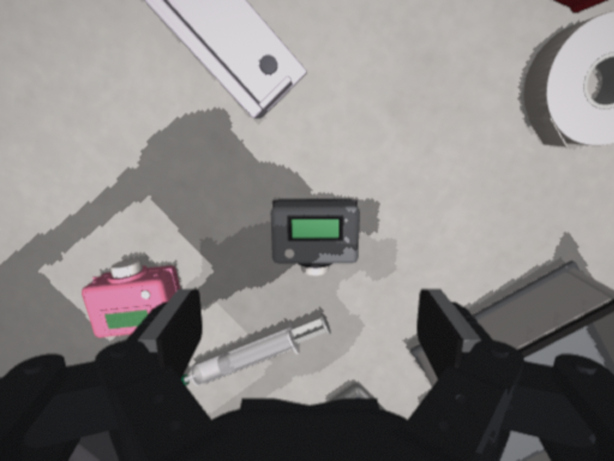

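Wrist view: the grey logger sits at (315,232), squared to the tool with its button down (tool -x). The pink look-alike is at (130,300), clear of the fingers. Descending.

play_rows --pt "0.02 0.07 1.0 0 85" --pt "0.02 0.07 2.0 0 85" --pt "0.02 0.07 2.8 0 85" --pt "0.02 0.07 2.85 0 50" --pt "0.02 0.07 2.85 0 50" --newtons 40

```text
clock: 2.02
position: [0.4778, 0.0466, 0.006]
ee_rot: [0.0, 0.903, 0.429, 0.0]
contact_force: [-0.6, 0.6, -0.5]
width: 0.0573
gripper_force: 43.3
```

play_rows --pt "0 0 0 0 50" --pt "0 0 0 0 50" --pt "0 0 -0.1 0 50" --pt "0 0 -0.5 0 50"

```text
clock: 2.52
position: [0.4763, 0.0466, 0.0253]
ee_rot: [-0.0, 0.904, 0.428, -0.001]
contact_force: [0.2, 0.4, -1.5]
width: 0.0576
gripper_force: 43.3
```

Run:
```python
from h import *
y=np.radians(2.9); ex=np.array([np.cos(y),np.sin(y)])
for d in(.05,.02):
    t=np.array([.4923,.1768])-d*ex; delta((t[0],t[1],.008),2.9)
```

```text
pos [0.4763 0.0466 0.0253] yaw 50.74 delta [ 1.935 -2.678  0.435] turn 4.784
pos [0.4763 0.0466 0.0253] yaw 50.74 delta [ 2.438 -2.122  0.434] turn 4.784
```

play_rows --pt "0.5 -0.7 0 1.0 50" --pt "1.0 -1.4 0 2.0 50" --pt "1.5 -2.0 0 3.0 50" --pt "1.93 -2.68 0 4.0 50" --pt "1.93 -2.68 0 4.8 50"

```text
clock: 3.15
position: [0.4421, 0.1759, 0.0257]
ee_rot: [-0.0, 1.0, 0.023, 0.0]
contact_force: [-0.7, -0.6, -1.3]
width: 0.0571
gripper_force: 43.5
```

play_rows --pt "0 0 0 0 50" --pt "0 0 0 0 50"

```text
clock: 3.4
position: [0.4432, 0.174, 0.0256]
ee_rot: [-0.0, 1.0, 0.025, 0.0]
contact_force: [-0.3, -0.3, -1.2]
width: 0.0574
gripper_force: 43.5
```

Run:
```python
from h import *
y=np.radians(2.9); ex=np.array([np.cos(y),np.sin(y)])
for d in(.03,.02):
    t=np.array([.4923,.1768])-d*ex; delta((t[0],t[1],.006),2.9)
```

```text
pos [0.4432 0.174  0.0256] yaw 2.83 delta [ 0.48  -0.009  0.489] turn -0.007
pos [0.4432 0.174  0.0256] yaw 2.83 delta [ 0.73  -0.01   0.489] turn -0.007
```

play_rows --pt "0.1 0 0.3 0 50" --pt "0.4 0 0.46 0 50" --pt "0.55 0 0.46 0 50" --pt "0.6 0 0.46 0 50" --pt "0.65 0 0.46 0 50"

```text
clock: 4.03
position: [0.4692, 0.1754, 0.0069]
ee_rot: [-0.0, 1.0, 0.024, 0.0]
contact_force: [-0.2, -0.6, -2.5]
width: 0.0573
gripper_force: 43.6
```

play_rows --pt "0.06 0 0 0 50" --pt "0.06 0 0 0 50"

```text
clock: 4.28
position: [0.4716, 0.1756, 0.0071]
ee_rot: [-0.0, 1.0, 0.024, 0.0]
contact_force: [-0.8, 1.0, -2.5]
width: 0.0576
gripper_force: 43.6
```

play_rows --pt "0.04 0 0 0 50" --pt "0.07 0 0 0 50" --pt "0.07 0 0 0 50"

```text
clock: 4.65
position: [0.4743, 0.1757, 0.0069]
ee_rot: [-0.0, 1.0, 0.024, 0.0]
contact_force: [-0.9, -0.1, -1.5]
width: 0.0571
gripper_force: 43.6
```

play_rows --pt "0.04 0 0 0 50" --pt "0.07 0 0 0 50" --pt "0.07 0 0 0 50"

```text
clock: 5.03
position: [0.4752, 0.1756, 0.0066]
ee_rot: [0.0, 1.0, 0.024, -0.002]
contact_force: [-4.0, -0.7, 0.2]
width: 0.0576
gripper_force: 43.8
```

play_rows --pt "0 0 0 0 85" --pt "0 0 0 0 85" --pt "0 0 -0.02 0 85" --pt "-0.8 0 -0.03 0 85" --pt "-1.6 0 -0.03 0 85"

```text
clock: 5.65
position: [0.4132, 0.1728, 0.0083]
ee_rot: [-0.0, 1.0, 0.024, 0.001]
contact_force: [-1.1, 0.3, -0.1]
width: 0.085
gripper_force: 0.0
```

play_rows --pt "0 0 0 0 0" --pt "0 0 0 0 0" --pt "0 0 0 0 0" --pt "0 0 0 0 0"

```text
clock: 6.15
position: [0.414, 0.1728, 0.0081]
ee_rot: [-0.0, 1.0, 0.024, 0.0]
contact_force: [0.0, -0.1, -0.1]
width: 0.0122
gripper_force: 0.0
```

Run:
```python
from h import *
d=get('top'); save(d,'pics/t2.png',(120,150,280,270),5)
b=get('scene'); B=b['img'][140:260,180:340,::-1]; cv2.imwrite('pics/t2.png',np.hstack([cv2.resize(d['img'][150:270,130:230,::-1],(400,480),interpolation=2),cv2.resize(B[:,:100],(400,480),interpolation=2)]))
W=d['W'].reshape(-1,3);W=W[~np.isnan(W[:,0])]
p=W[(abs(W[:,0]-.474)<.03)&(abs(W[:,1]-.176)<.04)&(W[:,2]>.031)&(W[:,2]<.04)]
print(len(p),[np.percentile(v,[1,50,99]).round(4) for v in extents(p,2.9,np.array([.4723,.1757]))])
```

```text
462 [array([-0.0184,  0.0083,  0.0278]), array([-0.0386, -0.0039,  0.0347])]
```

View pics/t2.png

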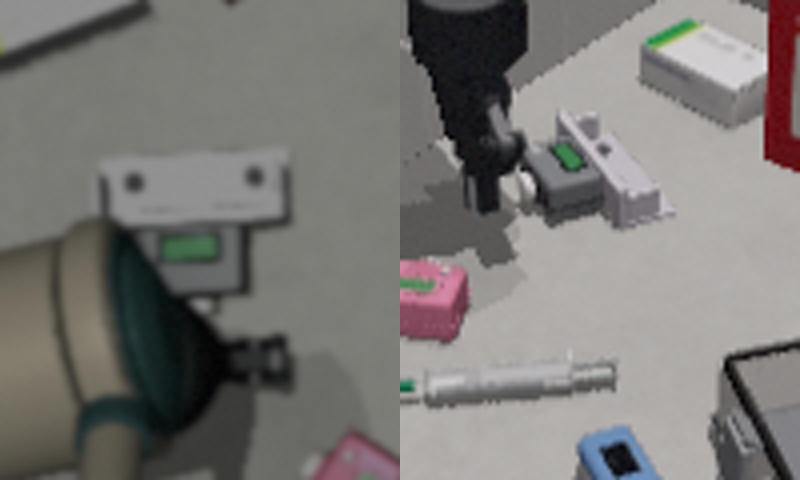

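The logger sits flat on the stop, between them no gap visible at (195,228). The button is at (205,305) with the closed fingers in front of it. Now I'll advance in steps and watch the force.

play_rows --pt "0.1 0 0 0 0" --pt "0.25 0 0 0 0" --pt "0.35 0 0 0 0" --pt "0.4 0 0 0 0"

```text
clock: 6.75
position: [0.4295, 0.1735, 0.0081]
ee_rot: [-0.0, 1.0, 0.024, 0.0]
contact_force: [0.6, -0.0, -1.0]
width: 0.0003
gripper_force: 0.0
```

play_rows --pt "0.05 0 0 0 0" --pt "0.1 0 0 0 0"

```text
clock: 7.0
position: [0.4321, 0.1736, 0.008]
ee_rot: [0.0, 1.0, 0.024, -0.001]
contact_force: [-2.1, -0.7, 1.3]
width: -0.0001
gripper_force: 1.1
```

play_rows --pt "0.05 0 0 0 0" --pt "0.1 0 0 0 0" --pt "0.1 0 0 0 0"

```text
clock: 7.38
position: [0.4357, 0.1737, 0.0079]
ee_rot: [0.0, 1.0, 0.024, -0.001]
contact_force: [-4.0, 0.3, 3.6]
width: -0.0004
gripper_force: 2.4
```

play_rows --pt "0.05 0 0 0 0" --pt "0.1 0 0 0 0" --pt "0.1 0 0 0 0"

```text
clock: 7.75
position: [0.4376, 0.1738, 0.0077]
ee_rot: [0.0, 1.0, 0.024, -0.003]
contact_force: [-8.9, 0.5, 5.1]
width: -0.0
gripper_force: 4.1
```

play_rows --pt "0.1 0 0 0 0" --pt "0.1 0 0 0 0" --pt "0.1 0 0 0 0" --pt "0.1 0 0 0 0"

```text
clock: 8.25
position: [0.4376, 0.1736, 0.0072]
ee_rot: [0.001, 1.0, 0.024, -0.007]
contact_force: [-13.0, 1.4, 8.6]
width: -0.0002
gripper_force: 7.0
```

play_rows --pt "0 0 0 0 0" --pt "-0.5 0 0 0 0" --pt "-1.0 0 0 0 0" --pt "-1.0 0 0 0 85"

```text
clock: 8.75
position: [0.405, 0.1723, 0.0082]
ee_rot: [-0.0, 1.0, 0.024, 0.001]
contact_force: [0.8, 0.6, 0.4]
width: 0.0166
gripper_force: 0.0
```

Run:
```python
from h import *
d=get('top');b=get('scene'); cv2.imwrite('pics/t3.png',np.hstack([cv2.resize(d['img'][150:270,130:230,::-1],(400,480),interpolation=2),cv2.resize(b['img'][140:260,180:280,::-1],(400,480),interpolation=2)]))
delta((.4745,.1757,.0066),2.9)
```

```text
pos [0.4073 0.1727 0.0085] yaw 2.75 delta [1.682 0.006 0.055] turn -0.015
```

View pics/t3.png

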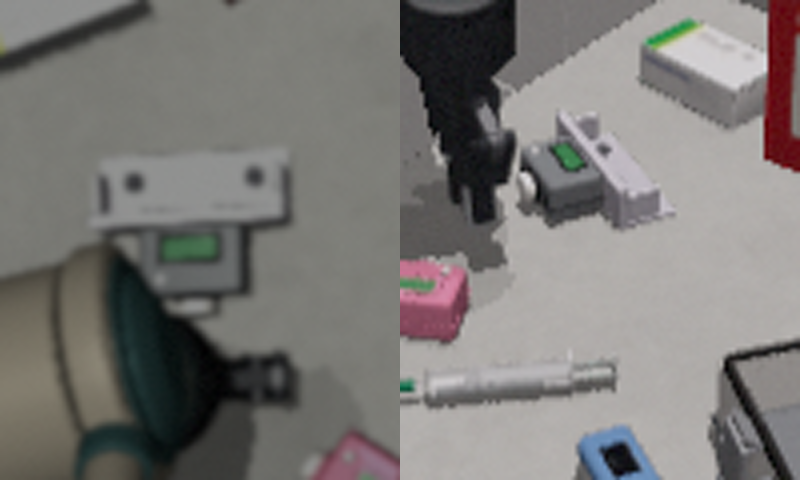

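The logger stayed against the stop and the button has sprung back. The position bottomed out at 0.4376 m while the force rose from 9 to 13 N, so the button was fully in. Regrasping.

play_rows --pt "0 0 0 0 85" --pt "0 0 0 0 85" --pt "0 0 0 0 85" --pt "0 0 0 0 85"

```text
clock: 9.35
position: [0.4052, 0.1723, 0.0081]
ee_rot: [-0.0, 1.0, 0.024, 0.0]
contact_force: [-0.1, -0.6, -0.3]
width: 0.0848
gripper_force: 0.0
```

play_rows --pt "0.8 0 0 0 85" --pt "1.6 0 0.05 0 85" --pt "1.67 0 0.05 0 50" --pt "1.67 0 0.05 0 50" --pt "1.67 0 0.05 0 50" --newtons 40

```text
clock: 9.98
position: [0.4704, 0.1754, 0.0061]
ee_rot: [0.0, 1.0, 0.024, -0.001]
contact_force: [-0.2, 0.9, -0.2]
width: 0.0571
gripper_force: 42.9
```

play_rows --pt "0 0 0 0 50" --pt "-0.05 0 -0.2 0 50" --pt "-0.3 0 -1.2 0 50" --pt "-0.3 0 -2.5 0 50" --pt "-0.3 0 -3.5 0 50"

```text
clock: 10.6
position: [0.4591, 0.175, 0.1482]
ee_rot: [-0.0, 1.0, 0.024, 0.0]
contact_force: [0.4, -0.4, -2.4]
width: 0.0571
gripper_force: 44.2
```

Run:
```python
from h import *
y=np.radians(-5.8); ex=np.array([np.cos(y),np.sin(y)]);ey=np.array([-ex[1],ex[0]])
t=np.array([.5289,-.1664])-.008*ex
delta((t[0],t[1],.14),-5.8); delta((t[0],t[1],.014),-5.8)
d=get('top');W=d['W'].reshape(-1,3);W=W[~np.isnan(W[:,0])]
x,yy=extents(W,-5.8,np.array([.5289,-.1664]))
for X in(-.05,-.04,-.03,0,.03,.05): 
    m=(abs(x-X)<.006)&(abs(yy)<.05); print(X,np.percentile(W[m,2],[10,50,90]).round(4))
```

```text
pos [0.4591 0.175  0.1482] yaw 2.75 delta [1.136 8.578 0.205] turn 0.855
pos [0.4591 0.175  0.1482] yaw 2.75 delta [1.133 8.579 3.355] turn 0.855
-0.05 [0.0135 0.0155 0.0175]
-0.04 [0.0136 0.0154 0.0176]
-0.03 [0.0135 0.0155 0.0174]
0 [0.0132 0.0153 0.0172]
0.03 [0.0134 0.0154 0.0172]
0.05 [0.0134 0.0154 0.0171]
```

play_rows --pt "0.2 1.3 0 0.2 50" --pt "0.4 2.7 0 0.4 50" --pt "0.6 4.1 0 0.5 50" --pt "0.8 5.5 0 0.7 50" --pt "1.0 6.9 0 0.85 50"

```text
clock: 11.28
position: [0.5122, -0.1002, 0.1461]
ee_rot: [-0.0, 0.999, -0.051, -0.0]
contact_force: [1.3, 0.8, -1.9]
width: 0.0573
gripper_force: 44.2
```

play_rows --pt "0.0 0.9 0.0 0 50" --pt "-0.05 1.6 0.0 0 50" --pt "-0.05 1.6 0.0 0 50"

```text
clock: 11.65
position: [0.5035, -0.1637, 0.1458]
ee_rot: [-0.0, 0.999, -0.052, -0.001]
contact_force: [-0.1, 0.4, -1.6]
width: 0.0574
gripper_force: 44.3
```

Run:
```python
from h import *
y=np.radians(-5.8); ex=np.array([np.cos(y),np.sin(y)])
t=np.array([.5289,-.1664])-.008*ex
delta((t[0],t[1],.03),-5.8)
```

```text
pos [ 0.5035 -0.1637  0.1458] yaw -5.93 delta [0.44  0.003 2.894] turn -0.013
```

play_rows --pt "0.4 0 0.3 0 50" --pt "0.44 0 1.1 0 50" --pt "0.44 0 1.9 0 50" --pt "0.44 0 2.6 0 50" --pt "0.44 0 2.8 0 50"

```text
clock: 12.28
position: [0.5213, -0.1621, 0.0317]
ee_rot: [-0.001, 0.999, -0.049, -0.002]
contact_force: [-0.5, -0.2, -2.0]
width: 0.0576
gripper_force: 44.2
```

play_rows --pt "0 0 0.1 0 50" --pt "0 0 0.2 0 50" --pt "0 0 0.3 0 50" --pt "0 0 0.3 0 50"

```text
clock: 12.78
position: [0.5221, -0.1641, 0.0223]
ee_rot: [0.0, 0.999, -0.05, 0.0]
contact_force: [0.2, -0.3, -1.5]
width: 0.0573
gripper_force: 44.2
```

play_rows --pt "0 0 0.05 0 50" --pt "0 0 0.05 0 50"

```text
clock: 13.02
position: [0.522, -0.1641, 0.0201]
ee_rot: [-0.0, 0.999, -0.05, 0.0]
contact_force: [0.1, -0.7, -1.2]
width: 0.0574
gripper_force: 44.2
```

play_rows --pt "0 0 0.05 0 50" --pt "0 0 0.05 0 50"

```text
clock: 13.28
position: [0.5219, -0.164, 0.0179]
ee_rot: [-0.0, 0.999, -0.05, -0.0]
contact_force: [0.1, -0.2, -2.3]
width: 0.0574
gripper_force: 44.2
```

play_rows --pt "0 0 0.05 0 50" --pt "0 0 0.05 0 50"

```text
clock: 13.52
position: [0.5219, -0.164, 0.0159]
ee_rot: [-0.0, 0.999, -0.05, -0.0]
contact_force: [0.0, -0.5, -1.1]
width: 0.0573
gripper_force: 44.2
```

play_rows --pt "0 0 0.05 0 50" --pt "0 0 0.05 0 50"

```text
clock: 13.78
position: [0.5219, -0.164, 0.0139]
ee_rot: [-0.0, 0.999, -0.05, -0.0]
contact_force: [-0.1, -0.7, -2.4]
width: 0.0573
gripper_force: 44.2
```

play_rows --pt "0 0 0.04 0 50" --pt "0 0 0.04 0 50"

```text
clock: 14.02
position: [0.5219, -0.164, 0.0124]
ee_rot: [-0.0, 0.999, -0.05, -0.0]
contact_force: [-0.3, 0.7, -1.7]
width: 0.0574
gripper_force: 44.2
```

play_rows --pt "0 0 0.04 0 50" --pt "0 0 0.04 0 50"

```text
clock: 14.28
position: [0.5221, -0.1641, 0.012]
ee_rot: [0.0, 0.999, -0.05, 0.0]
contact_force: [-1.8, 1.2, 7.3]
width: 0.0574
gripper_force: 45.3
```

Contact with the floor. Releasing and rising.

play_rows --pt "0 0 -0.03 0 70" --pt "0 0 -0.03 0 70" --pt "0 0 -0.5 0 70" --pt "0 0 -1.5 0 70" --pt "0 0 -2.7 0 70"

```text
clock: 14.9
position: [0.5214, -0.1638, 0.1191]
ee_rot: [-0.0, 0.999, -0.05, -0.001]
contact_force: [0.1, -0.3, -0.0]
width: 0.07
gripper_force: 0.0
```

play_rows --pt "0 0 -1.4 0 0" --pt "0 0 -2.8 0 0" --pt "0 0 -3.6 0 0" --pt "0 0 -3.6 0 0"

```text
clock: 15.4
position: [0.5235, -0.1647, 0.2659]
ee_rot: [0.001, 0.999, -0.05, 0.003]
contact_force: [-0.3, 0.5, 0.5]
width: 0.0003
gripper_force: 0.0
```

Run:
```python
from h import *
d=get('top');b=get('scene'); save(b,'pics/s4.png',(180,80,500,320),2.4)
a=dict(np.load('top0.npz'));W=np.vstack([a['W'].reshape(-1,3),np.load('scene0.npz')['W'].reshape(-1,3)]);W=W[~np.isnan(W[:,0])]
x,y=extents(W,-5.8,np.array([.5289,-.1664]))
for Y in np.arange(-.09,.1,.02):
  m=(abs(y-Y)<.01)&(x>.105)&(x<.4)
  h=m&(W[:,2]>.12); l=m&(W[:,2]>.02)
  print(round(Y,2),'x>12cm:',x[h].min().round(3) if h.any() else None,'x>2cm',np.percentile(x[l],1).round(3) if l.any() else None)
P=b['W'].reshape(-1,3);P=P[~np.isnan(P[:,0])];x,y=extents(P,-5.8,np.array([.5289,-.1664]));m=(abs(x)<.05)&(abs(y)<.05)&(P[:,2]>.036)&(P[:,2]<.05)
print('logger in case',m.sum(),P[m].mean(0) if m.any() else '',cv2.minAreaRect(P[m][:,:2].astype(np.float32)) if m.any() else '')
m=(x>.06)&(x<.12)&(abs(y)<.07)&(P[:,2]>.09)&(P[:,2]<.2);print('lid x vs z',np.polyfit(P[m][:,2],x[m],1),P[m][:,2].max())
c=np.cos(np.radians(-5.8));s=np.sin(np.radians(-5.8))
for X,Z in((.125,.26),(.125,.15)): delta((.5289+c*X,-.1664+s*X,Z),-5.8)
```

```text
-0.09 x>12cm: None x>2cm 0.365
-0.07 x>12cm: None x>2cm 0.35
-0.05 x>12cm: None x>2cm 0.332
-0.03 x>12cm: None x>2cm 0.222
-0.01 x>12cm: None x>2cm 0.193
0.01 x>12cm: None x>2cm 0.175
0.03 x>12cm: None x>2cm 0.164
0.05 x>12cm: 0.399 x>2cm 0.156
0.07 x>12cm: 0.286 x>2cm 0.158
0.09 x>12cm: 0.271 x>2cm 0.236
logger in case 340 [ 0.52100149 -0.1667978   0.03958938] ((0.5205063819885254, -0.16408979892730713), (0.059266675263643265, 0.04218759015202522), 83.4456558227539)
lid x vs z [0.2021725  0.05361872] 0.1959249374752268
pos [ 0.5216 -0.1639  0.2622] yaw -5.76 delta [3.314 0.047 0.051] turn 0.004
pos [ 0.5216 -0.1639  0.2622] yaw -5.76 delta [3.316 0.048 2.801] turn 0.004
```

View pics/s4.png

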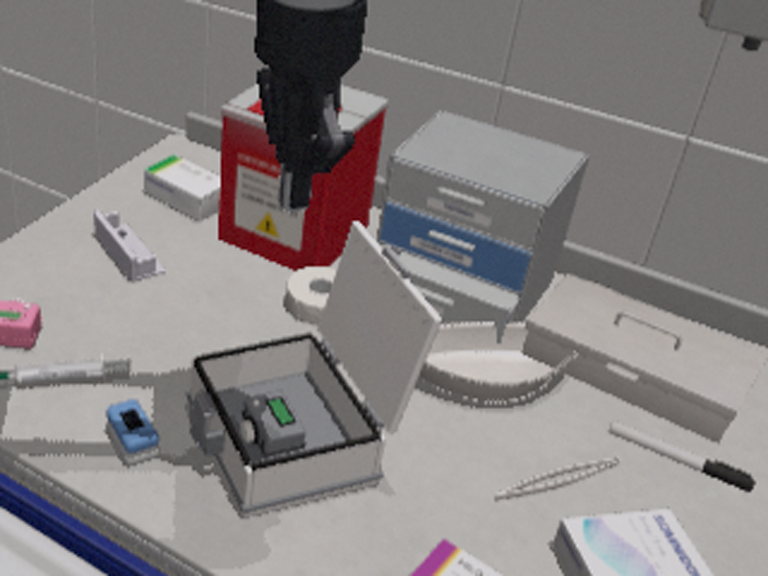

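The logger lies flat in the case at (280,420), on its feet. The lid leans back, with free space behind it. Next I'll go behind the lid.

play_rows --pt "1.0 0.05 0 0 0" --pt "2.2 0.05 0 0 0" --pt "3.2 0.05 0 0 0" --pt "3.5 0.05 0 0 0" --pt "3.5 0.05 0 0 0"

```text
clock: 16.12
position: [0.6604, -0.1798, 0.2606]
ee_rot: [-0.001, 0.999, -0.05, -0.002]
contact_force: [-0.6, 0.1, 0.2]
width: 0.0
gripper_force: 0.0
```

play_rows --pt "0 0 0.8 0 0" --pt "0 0 1.8 0 0" --pt "0 0 2.7 0 0" --pt "0 0 2.7 0 0"

```text
clock: 16.62
position: [0.6572, -0.1791, 0.1519]
ee_rot: [-0.001, 0.999, -0.05, -0.004]
contact_force: [0.1, -0.6, 0.6]
width: 0.0002
gripper_force: 0.0
```

Run:
```python
from h import *
c=np.cos(np.radians(-5.8));s=np.sin(np.radians(-5.8))
for X,Z in((.084,.155),(.051,.152),(.021,.138),(-.0023,.1144),(-.0138,.0923)): delta((.5289+c*X,-.1664+s*X,Z),-5.8)
print(manip.get_state()['contact_force'])
```

```text
pos [ 0.6572 -0.1791  0.1519] yaw -5.78 delta [-1.123  0.008 -0.067] turn 0.002
pos [ 0.6572 -0.1791  0.1519] yaw -5.78 delta [-1.948  0.008  0.015] turn 0.002
pos [ 0.6572 -0.1791  0.1519] yaw -5.78 delta [-2.695  0.008  0.371] turn 0.002
pos [ 0.6572 -0.1791  0.1519] yaw -5.78 delta [-3.272  0.009  0.966] turn 0.002
pos [ 0.6572 -0.1791  0.1519] yaw -5.78 delta [-3.555  0.01   1.521] turn 0.002
[ 0.0521456  -0.64533944  0.62887039]
```

play_rows --pt "-0.4 0 -0.03 0 0" --pt "-0.8 0 -0.05 0 0" --pt "-1.2 0 -0.06 0 0" --pt "-1.6 0 -0.03 0 0" --pt "-1.95 0 0.02 0 0"

```text
clock: 17.25
position: [0.5832, -0.1725, 0.1558]
ee_rot: [0.0, 0.999, -0.05, 0.001]
contact_force: [0.2, -0.5, 1.0]
width: -0.0001
gripper_force: 0.7
```

play_rows --pt "-0.4 0 0.14 0 0" --pt "-0.75 0 0.36 0 0" --pt "-1.05 0 0.63 0 0" --pt "-1.32 0 0.95 0 0"

```text
clock: 17.75
position: [0.53, -0.167, 0.1166]
ee_rot: [0.0, 0.999, -0.05, 0.0]
contact_force: [-0.5, -0.7, 1.6]
width: 0.0
gripper_force: 0.4
```

```bash
cat > lid.py <<'E'
from h import *
b=get('scene');P=b['W'].reshape(-1,3);P=P[~np.isnan(P[:,0])];x,y=extents(P,-5.8,np.array([.5289,-.1664]))
m=(x>-.07)&(x<.12)&(y<-.02)&(y>-.07)&(P[:,2]>.066)&(P[:,2]<.2)
k=np.polyfit(x[m],P[m][:,2],1);print('lid z(x)',k,'angle deg',-np.degrees(np.arctan(k[0])),m.sum(),'force',manip.get_state()['contact_force'].round(1))
c=np.cos(np.radians(-5.8));s=np.sin(np.radians(-5.8))
for X,Z in((-.0138,.0923),(-.03,.0763),(-.03,.068)): delta((.5289+c*X,-.1664+s*X,Z),-5.8)
E
python3 lid.py
```

```text
lid z(x) [-0.50433751  0.11896659] angle deg 26.763522817327846 756 force [-3.4 -0.7 -2. ]
pos [ 0.5271 -0.166   0.1146] yaw -5.76 delta [-0.295  0.007  0.559] turn 0.004
pos [ 0.5271 -0.166   0.1146] yaw -5.76 delta [-0.698  0.007  0.961] turn 0.004
pos [ 0.5271 -0.166   0.1146] yaw -5.76 delta [-0.697  0.007  1.169] turn 0.004
```

Lid at about 27°. Continuing the arc, then pressing down.

play_rows --pt "-0.2 0 0.28 0 0" --pt "-0.4 0 0.55 0 0" --pt "-0.6 0 0.8 0 0" --pt "-0.7 0 0.95 0 0" --pt "-0.7 0 0.95 0 0"

```text
clock: 18.42
position: [0.5024, -0.1639, 0.0774]
ee_rot: [-0.0, 0.999, -0.05, -0.001]
contact_force: [0.1, -0.0, 0.2]
width: 0.0001
gripper_force: 0.0
```

play_rows --pt "0 0 0.05 0 0" --pt "0 0 0.1 0 0" --pt "0 0 0.1 0 0"

```text
clock: 18.8
position: [0.5036, -0.1644, 0.0751]
ee_rot: [0.0, 0.999, -0.05, 0.001]
contact_force: [-1.5, 0.4, 6.1]
width: -0.0002
gripper_force: 3.0
```

play_rows --pt "0 0 0.05 0 0" --pt "0 0 0.1 0 0" --pt "0 0 0.1 0 0"

```text
clock: 19.18
position: [0.5036, -0.1645, 0.0741]
ee_rot: [0.001, 0.999, -0.05, 0.001]
contact_force: [-6.1, 1.8, 26.2]
width: 0.0001
gripper_force: 13.0
```

```bash
python3 lid.py
python3 - <<'E'
from h import *
d=get('scene'); save(d,'pics/s5.png',(230,170,390,290),5)
E
```

```text
lid z(x) [-0.48497363  0.0950124 ] angle deg 25.872161940031788 1444 force [-6.5  2.5 25.8]
pos [ 0.5036 -0.1644  0.0741] yaw -5.73 delta [ 0.29  -0.014 -0.454] turn 0.007
pos [ 0.5036 -0.1644  0.0741] yaw -5.73 delta [-0.116 -0.015 -0.055] turn 0.007
pos [ 0.5036 -0.1644  0.0741] yaw -5.73 delta [-0.117 -0.016  0.153] turn 0.007
```

View pics/s5.png

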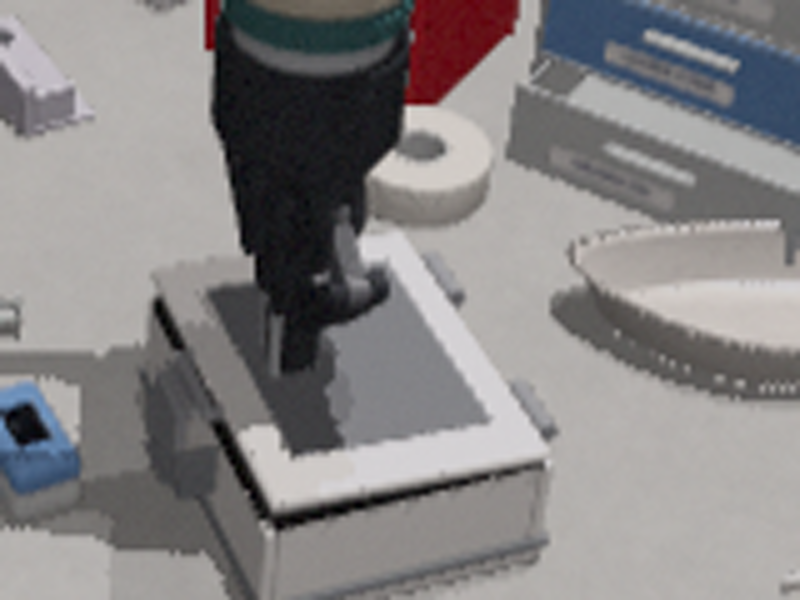

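The lid is nearly shut with a small gap at the front, about (200,420). I'll shift forward slightly for leverage and press again.

play_rows --pt "0 0 -0.3 0 0" --pt "-0.3 0 -0.3 0 0" --pt "-0.3 0 -0.1 0 0" --pt "-0.3 0 0.0 0 0" --pt "-0.3 0 0.0 0 0"

```text
clock: 19.9
position: [0.4896, -0.1626, 0.0693]
ee_rot: [-0.0, 0.999, -0.05, -0.002]
contact_force: [-2.6, -0.1, 6.1]
width: -0.0003
gripper_force: 3.1
```

play_rows --pt "0 0 0.04 0 0" --pt "0 0 0.06 0 0" --pt "0 0 0.06 0 0"

```text
clock: 20.27
position: [0.4894, -0.1626, 0.0676]
ee_rot: [-0.0, 0.999, -0.05, -0.002]
contact_force: [-4.7, 0.4, 11.9]
width: -0.0002
gripper_force: 5.9
```

play_rows --pt "0 0 0.05 0 0" --pt "0 0 0.1 0 0" --pt "0 0 0.1 0 0"

```text
clock: 20.65
position: [0.4894, -0.1626, 0.0661]
ee_rot: [-0.0, 0.999, -0.05, -0.001]
contact_force: [-8.8, 2.5, 30.7]
width: -0.0002
gripper_force: 14.9
```

play_rows --pt "0 0 -0.2 0 0" --pt "0 0 -1.2 0 0" --pt "0 0 -2.6 0 0" --pt "0 0 -4.0 0 0"

```text
clock: 21.15
position: [0.4905, -0.1627, 0.2236]
ee_rot: [-0.001, 0.999, -0.05, -0.001]
contact_force: [1.2, -0.2, 0.1]
width: -0.0001
gripper_force: 0.0
```

play_rows --pt "-1.0 0 -0.5 0 0" --pt "-2.2 0 -1.0 0 0" --pt "-3.4 0 -1.5 0 0" --pt "-4.0 0 -1.5 0 0"

```text
clock: 21.65
position: [0.3303, -0.1466, 0.2838]
ee_rot: [0.0, 0.999, -0.051, 0.0]
contact_force: [1.2, 0.5, -0.1]
width: 0.0001
gripper_force: 0.0
```

Run:
```python
from h import *
b=get('scene');t=get('top')
for n,d in(('scene',b),('top',t)):
    P=d['W'].reshape(-1,3);P=P[~np.isnan(P[:,0])];x,y=extents(P,-5.8,np.array([.5289,-.1664]))
    m=(x>-.058)&(x<.055)&(abs(y)<.07)&(P[:,2]>.05)&(P[:,2]<.1)
    if m.sum()>50:
        k=np.polyfit(x[m],P[m][:,2],1);print(n,k,'angle rad',-np.arctan(k[0]),m.sum())
save(b,'pics/s6.png',(230,190,390,300),5)
for nm,(x,y) in dict(oxi=(.4075,-.125),tape=(.6735,.0028)).items():
    for f,d in(('0',dict(np.load('scene0.npz'))),('1',b)):
        P=d['W'].reshape(-1,3);P=P[~np.isnan(P[:,0])];m=(np.hypot(P[:,0]-x,P[:,1]-y)<.05)&(P[:,2]>.02)&(P[:,2]<.04);print(nm,f,P[m].mean(0).round(4))
```

```text
scene [-0.00256015  0.06972301] angle rad 0.002560146666847538 2306
top [-0.00370441  0.06958959] angle rad 0.0037043922930608047 3284
oxi 0 [ 0.4029 -0.1191  0.0302]
oxi 1 [ 0.4031 -0.1192  0.0301]
tape 0 [0.6641 0.0108 0.0257]
tape 1 [0.6725 0.0025 0.0255]
```

View pics/s6.png

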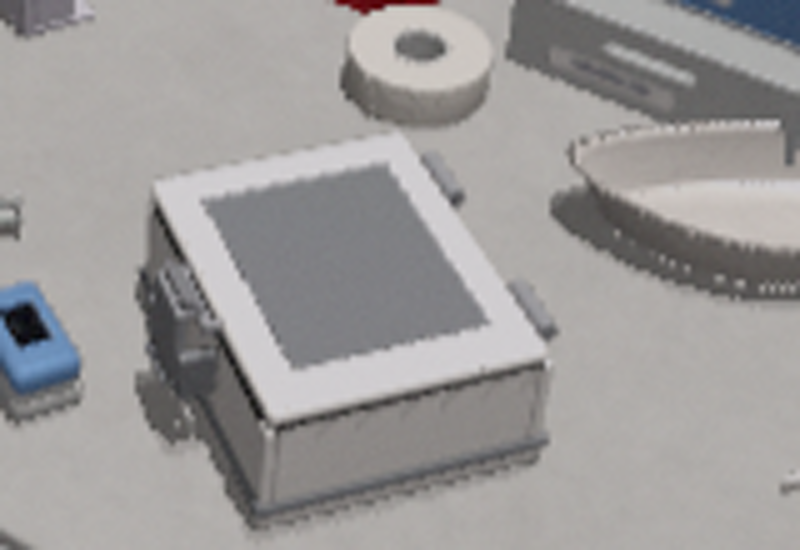

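The lid reads 0.003 rad with nothing touching it, and the catch nose is over the striker at (190,300). The oximeter is where it was. The tape roll's shift in the numbers comes from the open lid hiding part of it in the first scene picture. Handing in.

```bash
python3 -c "
from rig import manip
print(manip.sign_off())"
```

```text
the job is handed in; nothing more can be done
None
```

I handed the job in at about 22 s of robot time: the button was pushed fully in against the stop and held for at least half a second, the logger lies flat in the case, the lid is caught at about 0.003 rad, and the oximeter and tape roll were never touched.

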